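# Spring check of a tilting mirror mount

## Robot

A 6-joint arm with a two-finger parallel gripper is mounted at the origin on a cart in front of the work surface, level with it; the furniture and walls round the work are solid. World frame = base frame: x ahead of the robot, y to its left, z up, the work surface at z = 0. Lengths are in m, angles in rad, forces in N, time in s.
With the tool pointing down it reaches from about 0.425 to 0.95 m from the base axis. Payload 3.5 kg.
Tool frame: the origin (TCP) lies at the very end of the fingers, on their centre line; the grasp point (between the pads) lies 19 mm behind it; z points along the fingers, y is the line along which they close (so a half turn about z gives the same grasp; the last joint's range is limited). The gripper opens to 85 mm and grips with 20 to 120 N. Pads are 22 mm wide; open, the fingers measure 114 mm over their backs; the gripper's body (76 mm by 85 mm) begins 54 mm behind the grasp point. The pads swing forward as they close: fully open they stand 13 mm farther back than shut.
Start: joints at [-1.499, 0.286, 1.577, -0, 1.279, -0.15], TCP at [0.149, -0.658, 0.231] pointing down, gripper open.
Joint ranges: [-2.77, 2.77], [-0.9, 2.22], [0.21, 2.48], [-1.53, 4.67], [0.24, 2.81], [-2.84, 2.84]. Speed limits (rad/s): [2.79, 2.79, 3.14, 3.14, 3.14, 3.14].

## Interface

Orientations are given as a unit quaternion [x, y, z, w].
In Python, from plant import ctrl gives the robot as it stands.
- The arm moves only by the tool carry_out, never from a script. Its argument "deltas" is one flat list of numbers, 6 for each row, row after row: the shift along the tool's x, y, z in m, then the turn, a rotation vector about the tool's x, y, z in rad. A call has 1 to 5 rows; each row is the pose to reach, as a shift and turn from the pose commanded when the call began, along the tool's axes at that moment; what a row does not reach only later rows make up. A row lasts 1/8 s, in which the tool goes at most 62.5 mm and 10.7 degrees, less where a joint would pass 70% of its speed; a pose out of reach is approached as far as the arm can. A call with a gripper value outside its range is refused whole. "grip" is the opening in per cent of the stroke, from 0 (shut) to 100 (fully open), set as the call begins (left out, the last holds). The fingers move at their own pace and stop on an object; "grip_force" is the grip in N (left out, the last holds). Time passes only in rows, so rows that repeat a pose let the fingers close. It gives the time, the measured TCP pose, the force, the opening and the grip force at its end, in the units of the state.
- ctrl.get_state(): the state, without advancing time (a new reading comes with each control period).
- ctrl.read_camera(name): name is "side" or "top"; returns (picture, depth): 400x640x3 uint8, red, green, blue; 400x640 float32, m along the optical axis (not along the pixel's ray), 0 where there is no reading.
- ctrl.camera_model(name): a dict with "intrinsics" (3x3 intrinsics, pixels), "k1" (the pictures are not rectified: a ray, as slopes to the right and down, at radius r is drawn at 1 + k1 r^2 times it, then the intrinsics apply), "extrinsics" (4x4, takes a point from world to camera coordinates). Camera axes: x right, y down, z forward; pixel columns grow to the right and rows downward; lengths in m; the calibration is good to about 2 mm. A picture is of the moment at which its call begins. camera_model takes no time and is no camera call.
- ctrl.sign_off(): hands the job in; it is judged then, once.
Trained networks look in the newest picture that a camera, given by its name, has taken for a name from the list of things; names that differ only in an ending like _2 or _b are one class to them, and where a whole thing is asked for, a point or a joint stands for the part that bears it (a point fixed in the world has none). Each returns a list of dicts, best first, with "score" (0 to 1); they miss things now and then, are a little off and sometimes report something else, mostly with a low value. They report only what shows in the picture. A call takes as long as a camera call.
- ctrl.find_in(camera, query): "uv" ([column, row] in pixels, amid what is visible of it).
The state is a dict: "time": time; "qpos": joint angles; "dq": joint speeds; "joint_efforts": joint torques, N m; "eef_pos": TCP position; "tcp_rot": TCP orientation; "contact_force": force on the tool from outside, world axes, zero at the start; "wrist_torque": the same for the moment, N m; "opening": opening from 0.0 (shut) to 1.0 (fully open); "finger_force": force on a finger pad.
Only numpy, scipy, OpenCV 4.12 (cv2) and the standard library are available. Lean on these libraries where they do the work, as an engineer would, in place of code of your own. Each camera call takes 0.05 s, during which the arm holds its last target. There are 200 camera calls.

## Task

Check the spring return of the tilting mirror mount to both sides. With a fingertip press down its orange corner pad until the red needle stands on the orange mark of the scale, not clearly past it, hold it there for about a second and let the plate spring back to level; then do the same with the blue pad and the blue mark, and finish with the plate released and level. Work on the two pads only: do not touch the mirror or the needle, do not shift the marks, grasp and lift nothing, and leave the things standing around where they are.

Things in the scene. Friction and masses are not known exactly. Their poses are not given: they have to be found in the camera images.
- tilt_mount: The tilting mirror mount, fixed to the bench. Aluminium base 180 (x) x 200 (y) x 10 mm; origin at the centre of its underside, x points from the front (a dark bearing block 55 mm high at x = -80 mm) to the white scale board (100 mm wide in y, 175 mm high, at x = +80 mm), y to the left as seen from the front, z up. A grey plate, 106 x 180 x 8 mm, rocks about a shaft along x, 50 mm above the bench; its underside is free to move down at either side.
- plate (a joint): Tilt of the grey plate, rad. 0 = level (the springs bring it back there by itself); positive = orange (right, -y) side down, and the needle's tip, 100 mm above the shaft, leans towards -y by the same angle; negative = blue (left) side down. Stops at +-0.36. Spring 2.5 N m per rad, well damped: pressing straight down on a pad, 3 N gives about 0.09 rad, 7 N about 0.21 rad. The needle stands on a mark when this value equals the mark's joint value.
- orange_pad_top (a point): Centre of the top of the orange pad, a round pad 30 mm in diameter and 7 mm high, sloping in to a flat top 18 mm wide, on the plate's front right corner (mount frame x -40, y -74 mm, top 61 mm above the bench when level). Moves with the plate: about 7.4 mm down per 0.1 rad.
- blue_pad_top (a point): Centre of the top of the blue pad, the same on the front left corner (mount frame x -40, y +74 mm, top 61 mm above the bench when level).
- pad_orange: The orange pad itself; origin at the centre of its underside.
- pad_blue: The blue pad itself; origin at the centre of its underside.
- needle_tip (a point): Tip of the red upright needle (4 mm wide), 100 mm above the shaft, in front of the scale board (mount frame x +60 mm).
- needle: The red needle with its hub, carried by the plate; origin on the shaft. Not to be touched.
- mirror: Round mirror, 50 mm in diameter, 3 mm thick, on the middle of the plate; origin at the centre of its underside. Not to be touched.
- orange_mark (a joint): Angle of the orange mark round the shaft, rad: 0 = straight up, positive towards -y. Set anew for each run, 0.13 to 0.24; stays put.
- blue_mark (a joint): Angle of the blue mark round the shaft, rad, negative towards +y. Set anew for each run, -0.24 to -0.13; stays put.
- orange_mark_point (a point): Point on the centre line of the orange mark (a tab 8 mm wide) at the needle tip's radius, 100 mm from the shaft, 11.5 mm behind the needle; its y axis runs along the scale, to the left.
- blue_mark_point (a point): The same point on the blue mark.
- tin: White sample tin, 58 mm wide, 34 mm high, loose, left of the mount; origin under its centre.
- vial: Small vial with a black cap, 26 mm wide, 59 mm high, loose, right of the mount; origin under its centre.
- marker: White marker pen with a blue cap, 130 mm long, 14 mm high, lying in front of the mount.
- stopper: Reddish rubber stopper, 31 mm wide, 25 mm high, loose, right of the mount; origin under its centre.
- bench_timer: White digital timer, 62 x 62 x 19 mm, lying on the right of the bench.
- wrench: Adjustable wrench, 170 mm long, 11 mm high, lying on the left of the bench.

How it is judged:
By the outcome, as a careful person would: the job done as asked, in the order asked, and still so for the second after the job is handed in, with the robot touching nothing.
It also fails if it takes over 50 s, if anything falls off the work surface, if the arm or the gripper's body presses on something with over 40 N, if the wrist force passes 120 N, or if a joint passes its speed limit or range.

## Working session

There is one attempt and no reset: what is moved stays moved. The work goes in short steps, Python scripts to look and compute and a tool call to move; the robot and the scene stay as the last step left them, time stands still between calls to the robot, and variables do not carry over. Pictures are saved under pics/ and viewed, at most 10 in all, crops included, and the job is handed in when it is done.

Besides the shell and the picture viewer there is one more tool, called after "Call:" by a JSON object that holds its "name" and its "arguments". carry_out: Moves the arm, as the interface text tells. Its arguments: {"type":"object","properties":{"deltas":{"type":"array"},"grip":{"type":"number"},"grip_force":{"type":"number"}},"required":["deltas"]}

```bash
mkdir -p pics; cat > h.py <<'E'
import numpy as np, cv2
from plant import ctrl
def ray(cam,uv):
    m=ctrl.camera_model(cam);K=np.array(m["intrinsics"]);k1=m["k1"];E=np.array(m["extrinsics"])
    d=np.array([(uv[0]-K[0,2])/K[0,0],(uv[1]-K[1,2])/K[1,1]]);u=d.copy()
    for _ in range(30):u=d/(1+k1*(u@u))
    return E,np.array([u[0],u[1],1.])
def pt(cam,uv,z):  # world point with depth z
    E,r=ray(cam,uv);return E[:3,:3].T@(r*z-E[:3,3])
def onz(cam,uv,h):  # intersect plane z=h
    E,r=ray(cam,uv);o=-E[:3,:3].T@E[:3,3];d=E[:3,:3].T@r;return o+d*(h-o[2])/d[2]
def proj(cam,P):
    m=ctrl.camera_model(cam);K=np.array(m["intrinsics"]);E=np.array(m["extrinsics"])
    c=E[:3,:3]@P+E[:3,3];u=c[:2]/c[2];u=u*(1+m["k1"]*(u@u));return K[:2,:2]@u+K[:2,2]
def depth(D,uv,w=2):
    c,r=int(round(uv[0])),int(round(uv[1]));a=D[r-w:r+w+1,c-w:c+w+1];a=a[a>0];return np.median(a) if a.size else 0
E
cat > a.py <<'E'
from h import *
np.set_printoptions(precision=4,suppress=True)
for c in("top","side"):
    im,D=ctrl.read_camera(c);cv2.imwrite(f"pics/{c}0.png",im[:,:,::-1])
    E=np.array(ctrl.camera_model(c)["extrinsics"]);print(c,-E[:3,:3].T@E[:3,3],E[2,:3])
    for q in("orange_pad_top","blue_pad_top","needle_tip","orange_mark_point","blue_mark_point","mirror","tilt_mount","vial","stopper","tin"):
        r=ctrl.find_in(c,q)
        for x in r[:2]:
            z=depth(D,x["uv"]);print(q,round(x["score"],2),np.round(x["uv"],1),pt(c,x["uv"],z) if z else None)
s=ctrl.get_state();print(s["time"],s["eef_pos"],s["tcp_rot"])
E
python3 a.py
```

```text
top [ 0.3364 -0.0263  1.2931] [ 0.2013 -0.0304 -0.9791]
orange_pad_top 0.47 [290.3 224.7] [0.5085 0.0383 0.0618]
blue_pad_top 0.56 [244.7 220.5] [0.5423 0.1863 0.0574]
needle_tip 0.62 [204.2 240. ] [0.5013 0.3381 0.0085]
orange_mark_point 0.61 [268.3 254.9] [0.4237 0.1265 0.0084]
blue_mark_point 0.68 [267.  213.2] [0.5572 0.1107 0.0571]
blue_mark_point 0.25 [424.4 231.1] [ 0.4337 -0.4081  0.0196]
mirror 0.58 [267.4 212.5] [0.5593 0.1092 0.0571]
tilt_mount 0.94 [268.4 210.4] [0.5659 0.1051 0.057 ]
vial 0.38 [307.9 235.8] [ 0.4652 -0.0144  0.0599]
stopper 0.5 [314. 220.] [ 0.5193 -0.0411  0.0249]
tin 0.79 [222.1 202.4] [0.618  0.2614 0.033 ]
tin 0.73 [243.5 224.8] [0.5282 0.1912 0.0595]
side [0.0113 0.7906 0.7115] [ 0.4696 -0.712  -0.5221]
orange_pad_top 0.48 [326.1 233.3] [0.4996 0.051  0.0594]
blue_pad_top 0.57 [238.5 278.6] [0.5991 0.2807 0.0337]
blue_pad_top 0.4 [282.  262.3] [0.5278 0.2014 0.0582]
mirror 0.53 [291.5 242.2] [0.5572 0.1241 0.0557]
mirror 0.2 [284.8 248. ] [0.5601 0.1487 0.0525]
tilt_mount 0.97 [284.4 248.7] [0.5583 0.1525 0.0536]
stopper 0.45 [338.8 232.4] [ 0.5042 -0.0198  0.0159]
tin 0.62 [238.6 276.7] [0.6046 0.2745 0.0323]
tin 0.4 [327.5 236. ] [0.4926 0.0555 0.0562]
1.1 [ 0.1485 -0.6584  0.2313] [ 0.9939  0.1107 -0.     -0.    ]
```

```bash
python3 - <<'E'
import cv2
a=cv2.imread("pics/top0.png")[160:280,180:340];b=cv2.imread("pics/side0.png")[170:320,220:380]
cv2.imwrite("pics/t1.png",cv2.resize(a,(800,600),interpolation=cv2.INTER_CUBIC))
cv2.imwrite("pics/s1.png",cv2.resize(b,(640,600),interpolation=cv2.INTER_CUBIC))
E
```

```text
(no output)
```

View pics/t1.png

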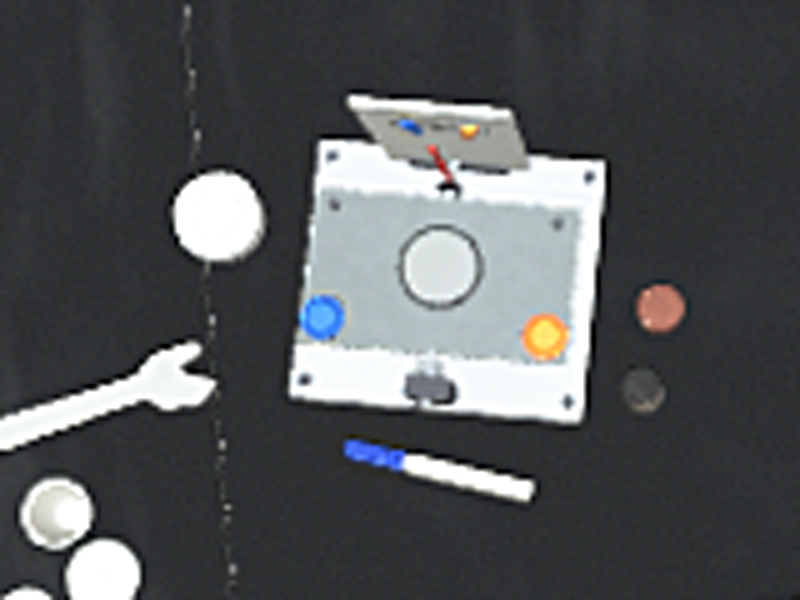

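View pics/s1.png

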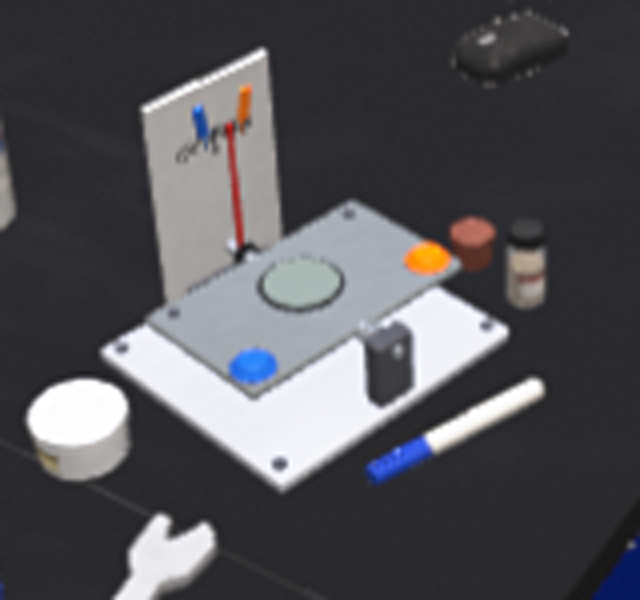

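The top crop shows the orange pad at about (289,227) and the blue pad at (244,223) in full-image pixels. The side crop shows both marks and the needle on the scale: blue mark about (270,201), orange mark (281,196), needle tip (278,202). The network's hits on marks and needle in the top view were wrong, so I'll segment by colour.

```bash
cat > m.py <<'E'
from h import *
from scipy.optimize import least_squares
np.set_printoptions(precision=4,suppress=True)
H={"o":((8,20),(150,255)),"b":((100,115),(150,255)),"r":((-6,5),(150,255))}
def blob(im,k,box):
    hsv=cv2.cvtColor(im,cv2.COLOR_RGB2HSV).astype(int);h=hsv[:,:,0].copy();h[h>170]-=180
    m=(h>=H[k][0][0])&(h<=H[k][0][1])&(hsv[:,:,1]>=H[k][1][0])&(hsv[:,:,2]>110)
    x0,y0,x1,y1=box;M=np.zeros_like(m);M[y0:y1,x0:x1]=m[y0:y1,x0:x1]
    v,u=np.nonzero(M);return np.stack([u,v],1).astype(float)
def onboard(cam,uv,T,x): # intersect ray with mount plane x -> mount y,z
    E,r=ray(cam,uv);o=-E[:3,:3].T@E[:3,3];d=E[:3,:3].T@r
    R,t=T;n=R[:,0];s=(x-n@(o-t))/(n@d);return (R.T@(o+d*s-t))[1:]
def mountT(p):
    c,s=np.cos(p[2]),np.sin(p[2]);return np.array([[c,-s,0],[s,c,0],[0,0,1]]),np.array([p[0],p[1],0.])
E
python3 - <<'E'
from m import *
ims={c:cv2.imread(f"pics/{c}0.png")[:,:,::-1].copy() for c in("top","side")}
B={("top","o"):(280,218,300,237),("top","b"):(236,214,254,233),("side","o"):(315,225,340,245),("side","b"):(270,250,297,270)}
P={}
for (c,k),b in B.items():
    u=blob(ims[c],k,b);P[c,k]=u.mean(0);print(c,k,len(u),u.mean(0),onz(c,u.mean(0),.058))
W={k:(onz("top",P["top",k],.058)+onz("side",P["side",k],.058))/2 for k in "ob"}
d=W["b"]-W["o"];print("dist",np.hypot(d[0],d[1]))
yaw=np.arctan2(-d[0],d[1]);R,_=mountT((0,0,yaw));mid=(W["o"]+W["b"])/2;t=mid-R@np.array([-.04,0,0]);t[2]=0
p=(t[0],t[1],yaw);print("mount",np.array(p));np.save("mount.npy",p);T=mountT(p)
for k in "ob":print(k,W[k])
for c,bx in(("side",(262,185,290,240)),("top",(250,178,280,200))):
  for k,x in(("b",.0715),("o",.0715),("r",.06)):
    u=blob(ims[c],k,bx)
    if len(u)<3: print(c,k,len(u));continue
    q=np.array([onboard(c,a,T,x) for a in u]);q[:,1]-=.05
    print(c,k,len(u),u.mean(0),"mean y,r",q.mean(0),"ang",np.arctan2(-q.mean(0)[0],q.mean(0)[1]),"r range",q[:,1].min(),q[:,1].max())
s=ctrl.get_state();print(s["time"])
Rt=__import__("scipy.spatial.transform",fromlist=["R"]).Rotation.from_quat(s["tcp_rot"])
for k in "ob":print(k,"tool delta to pad z=.085",Rt.inv().apply(np.r_[W[k][:2],.085]-s["eef_pos"]))
E
```

```text
top o 30 [288.3 226.7] [0.5033 0.0458 0.058 ]
top b 55 [244.1818 222.8909] [0.5345 0.1886 0.058 ]
side o 65 [326.6769 234.    ] [0.4977 0.0513 0.058 ]
side b 69 [282.8551 261.1884] [0.5288 0.1969 0.058 ]
dist 0.14753850873073154
mount [ 0.5552  0.1122 -0.2124]
o [0.5005 0.0485 0.058 ]
b [0.5316 0.1928 0.058 ]
side b 15 [269.6667 199.8667] mean y,r [0.0136 0.1023] ang -0.13192891727371067 r range 0.09159269350619152 0.11130760377663111
side o 20 [280.6 195.7] mean y,r [-0.022   0.0987] ang 0.21931133345224868 r range 0.08425572766036075 0.11017077959597259
side r 32 [278.3438 216.9062] mean y,r [0.0003 0.0489] ang -0.005823384030855923 r range 0.0069444758179240534 0.09748524311066258
top b 6 [261.6667 184.8333] mean y,r [0.0087 0.1181] ang -0.0732494883153851 r range 0.1034814319119615 0.1288184975056335
top o 3 [273. 186.] mean y,r [-0.0259  0.1148] ang 0.22152536665119094 r range 0.11371331976960745 0.1159623365409324
top r 6 [267.     191.1667] mean y,r [-0.0048  0.0853] ang 0.05649965617049482 r range 0.0584934087183671 0.11633461990687226
1.1
o tool delta to pad z=.085 [ 0.4989 -0.6122  0.1463]
b tool delta to pad z=.085 [ 0.561  -0.746   0.1463]
```

Call:
{"name": "carry_out", "arguments": {"deltas": [0.324, -0.294, 0, 0, 0, 0.15, 0.324, -0.294, 0, 0, 0, 0.3, 0.324, -0.294, 0, 0, 0, 0.434, 0.324, -0.294, 0, 0, 0, 0.434, 0.324, -0.294, 0, 0, 0, 0.434], "grip": 0}}

```text
time: 1.72
eef_pos: [0.329, -0.401, 0.2316]
tcp_rot: [0.994, -0.106, 0.0, 0.0]
contact_force: [1.5, 0.4, -0.1]
opening: -0.001
finger_force: 0.0
```

```bash
cat > go.py <<'E'
from m import *
from scipy.spatial.transform import Rotation as Ro
import sys
s=ctrl.get_state();R=Ro.from_quat(s["tcp_rot"])
print(s["time"],s["eef_pos"],R.as_matrix()[:2,0],s["contact_force"],s["opening"],s["qpos"])
for a in sys.argv[1:]:
    w=np.array(eval(a));print(a,R.inv().apply(w-s["eef_pos"]))
E
python3 go.py "[.5005,.0485,.15]"
python3 - <<'E'
from m import *
T=mountT(np.load("mount.npy"))
im=cv2.imread("pics/side0.png")[:,:,::-1].astype(float)
for k,bx,x,f in(("b",(264,190,275,207),.0715,lambda a:a[...,2]-a[...,0]),("o",(276,188,286,202),.0715,lambda a:a[...,0]-a[...,2]),("r",(272,207,284,224),.06,lambda a:a[...,0]-a[...,1])):
    w=f(im);x0,y0,x1,y1=bx;w=w[y0:y1,x0:x1];w=np.clip(w-.12*w.max(),0,None)
    if k!="r":print(k);print(w.astype(int))
    v,u=np.mgrid[y0:y1,x0:x1]
    q=np.array([onboard("side",a,T,x) for a in zip(u.ravel(),v.ravel())]);q[:,1]-=.05
    c=(q*w.reshape(-1,1)).sum(0)/w.sum();print(k,c,"ang",np.arctan2(-c[0],c[1]))
E
```

```text
1.725 [ 0.329  -0.401   0.2316] [ 0.9775 -0.2111] [ 1.4991  0.3617 -0.1099] -0.000631320198594386 [-1.0797 -0.0626  1.9569  0.0002  1.2464  0.7038]
[.5005,.0485,.15] [ 0.0727 -0.4756  0.0814]
b
[[  0   0   0   0   0   0   0   0   0   0   0]
 [  0   0   0   0   0   0   0   0   0   0   0]
 [  0   0   0   0   0   0   0   0   0   0   0]
 [  0   0   0   0   0   0   0   0   0   0   0]
 [  0   0   0   0   0   0   0   0   0   0   0]
 [  0   0   0   0   0   0   0   0   0   0   0]
 [  0   0   0   0   0  64  39   0   0   0   0]
 [  0   0   0   0  72 168  89   0   0   0   0]
 [  0   0   0   0  89 121  75   2   0   0   0]
 [  0   0   0   0  38  99  84  26   0   0   0]
 [  0   0   0   0  18  93  95  45   0   0   0]
 [  0   0   0   0   0  77 101  59   0   0   0]
 [  0   0   0   0   0  54 102  72   7   0   0]
 [  0   0   0   0   0  36  94  72  16   0   0]
 [  0   0   0   0   0   3  44  46   0   0   0]
 [  0   0   0   0   0   0   0  24   0   0   0]
 [  0   0   0   0   0   0   0  12   0   0   0]]
b [0.0137 0.1024] ang -0.1327103500802295
o
[[  0   0   0   0   0   0   0   0   0   0]
 [  0   0   0   0   0   0   0   0   0   0]
 [  0   0   0   0   0   0   6   0   0   0]
 [  0   0   0   0  41  57  72   0   0   0]
 [  0   0   0   4 135 171 130   0   0   0]
 [  0   0   0   4 127 158  95   0   0   0]
 [  0   0   0  26 135 142  73   0   0   0]
 [  0   0   0  28 132 141  71   0   0   0]
 [  0   0   0  38 136 134  62   0   0   0]
 [  0   0   0  62 149 126  45   0   0   0]
 [  0   0   0  71 150 121  33   0   0   0]
 [  0   0   0  70 133  81   4   0   0   0]
 [  0  37   0  21  98   0   0   0   0   0]
 [ 45 135  12   0  53   0   0   0   0   0]]
o [-0.0212  0.0991] ang 0.21099954913943245
r [0.0002 0.0536] ang -0.0031434746950808334
```

Call:
{"name": "carry_out", "arguments": {"deltas": [0.05, -0.06, 0, 0, 0, 0, 0.07, -0.12, 0, 0, 0, 0, 0.07, -0.18, 0, 0, 0, 0, 0.07, -0.24, 0, 0, 0, 0, 0.07, -0.3, 0, 0, 0, 0]}}

```text
time: 2.35
eef_pos: [0.4585, -0.1291, 0.2317]
tcp_rot: [0.994, -0.106, 0.001, 0.0]
contact_force: [0.9, -1.0, -0.3]
opening: -0.001
finger_force: 0.0
```

```bash
python3 go.py "[.5005,.0485,.09]"
```

```text
2.35 [ 0.4585 -0.1291  0.2317] [ 0.9775 -0.2108] [ 0.8645 -1.0339 -0.3411] -0.0007656305984551842 [-0.4879 -0.1654  2.05    0.0001  1.256   1.2953]
[.5005,.0485,.09] [ 0.0035 -0.1824  0.1416]
```

Call:
{"name": "carry_out", "arguments": {"deltas": [0.002, -0.06, 0, 0, 0, 0, 0.003, -0.12, 0.02, 0, 0, 0, 0.003, -0.17, 0.06, 0, 0, 0, 0.003, -0.17, 0.11, 0, 0, 0, 0.003, -0.17, 0.11, 0, 0, 0]}}

```text
time: 2.98
eef_pos: [0.4934, 0.0357, 0.1173]
tcp_rot: [0.994, -0.105, -0.005, -0.0]
contact_force: [0.1, -0.2, 0.2]
opening: 0.002
finger_force: 0.0
```

```bash
python3 go.py "[.5005,.0485,.07]"
python3 - <<'E'
from h import *
im,D=ctrl.read_camera("top");im2,D2=ctrl.read_camera("side")
a=cv2.resize(im[180:260,240:340],(400,320),interpolation=cv2.INTER_CUBIC);b=cv2.resize(im2[160:260,240:340],(400,400),interpolation=cv2.INTER_CUBIC)
c=np.zeros((400,800,3),np.uint8);c[:320,:400]=a;c[:,400:]=b;cv2.imwrite("pics/c2.png",c[:,:,::-1])
E
```

```text
2.975 [0.4934 0.0357 0.1173] [ 0.9778 -0.2091] [ 0.1366 -0.2429  0.1679] 0.002321590182588216 [-0.1332  0.0212  2.0993 -0.0001  1.0312  1.6483]
[.5005,.0485,.07] [ 0.0047 -0.0141  0.0472]
```

View pics/c2.png

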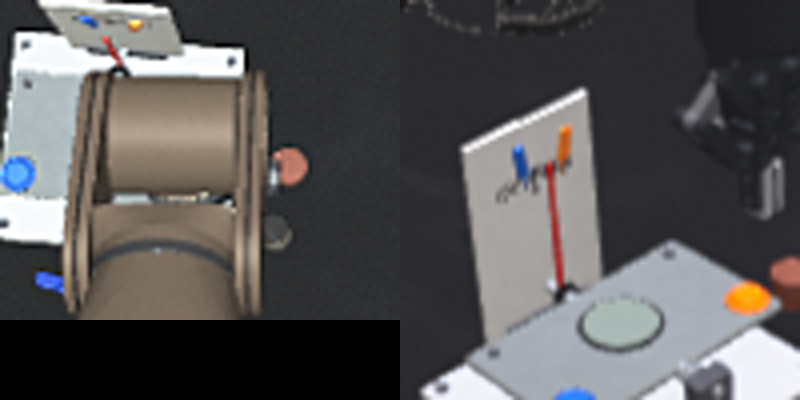

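The arm blocks the top view, but the side view shows the scale (marks, needle) and the fingertip at about (331,213), with the orange pad below it at (327,234). Next I move over the pad.

Call:
{"name": "carry_out", "arguments": {"deltas": [0.005, -0.014, 0.02, 0, 0, 0, 0.005, -0.014, 0.04, 0, 0, 0, 0.005, -0.014, 0.04, 0, 0, 0]}}

```text
time: 3.45
eef_pos: [0.5056, 0.0464, 0.0827]
tcp_rot: [0.994, -0.107, 0.001, 0.0]
contact_force: [1.0, -1.1, -0.1]
opening: 0.003
finger_force: 0.0
```

```bash
python3 go.py "[.5005,.0485,.06]"
python3 - <<'E'
from h import *
im2,D2=ctrl.read_camera("side");p=np.array(ctrl.get_state()["eef_pos"]);print(proj("side",p),proj("side",np.array([.5005,.0485,.061])))
cv2.imwrite("pics/c3.png",cv2.resize(im2[180:260,290:370],(600,600),interpolation=cv2.INTER_CUBIC)[:,:,::-1])
E
```

```text
3.45 [0.5056 0.0464 0.0827] [ 0.9773 -0.2119] [ 1.0213 -1.1337 -0.1031] 0.0031647504199577925 [-0.1086  0.0975  2.0928 -0.      0.9499  1.6758]
[.5005,.0485,.06] [-0.0055 -0.001   0.0227]
[324.72215346 224.02796628] [326.32138289 232.18809121]
```

View pics/c3.png

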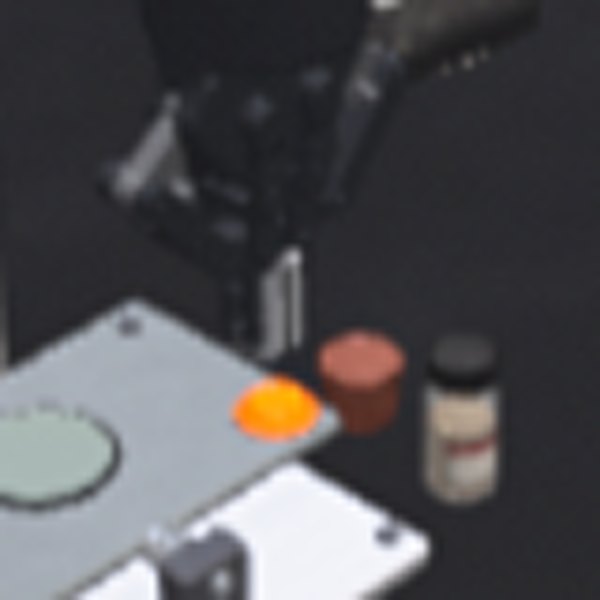

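The fingertip is at about (326,227), just up and back from the orange pad's top at (327,233). I'll check the settled pose.

```bash
python3 go.py "[.5005,.0485,.06]"
```

```text
3.5 [0.5062 0.0464 0.0835] [ 0.9773 -0.2119] [ 0.7496 -0.6014  0.4038] 0.0010612928529743467 [-0.1085  0.0966  2.0921  0.      0.9498  1.6758]
[.5005,.0485,.06] [-0.0061 -0.0009  0.0234]
```

Call:
{"name": "carry_out", "arguments": {"deltas": [-0.005, -0.001, 0.01, 0, 0, 0, -0.005, -0.001, 0.02, 0, 0, 0, -0.005, -0.001, 0.028, 0, 0, 0, -0.005, -0.001, 0.033, 0, 0, 0, -0.005, -0.001, 0.033, 0, 0, 0]}}

```text
time: 4.12
eef_pos: [0.5003, 0.0485, 0.0486]
tcp_rot: [0.994, -0.106, -0.0, 0.001]
contact_force: [-3.1, -3.4, 6.5]
opening: -0.002
finger_force: 3.2
```

```bash
cat > n.py <<'E'
from m import *
import sys
def needle(save=None):
    T=mountT(np.load("mount.npy"));im,_=ctrl.read_camera("side");s=ctrl.get_state()
    a=im.astype(float);w=a[...,0]-a[...,1]-.3*np.clip(a[...,1]-a[...,2],0,None)*4
    # sample over box, keep pixels on the needle plane with radius 30..85 mm
    x0,y0,x1,y1=255,195,305,238;v,u=np.mgrid[y0:y1,x0:x1]
    q=np.array([onboard("side",p,T,.06) for p in zip(u.ravel(),v.ravel())]);q[:,1]-=.05
    w=w[y0:y1,x0:x1].ravel();r=np.hypot(*q.T);th=np.arctan2(-q[:,0],q[:,1])
    k=(r>.03)&(r<.085)&(abs(th)<.4)&(w>25);W=w[k]
    ang=np.arctan2(-(q[k,0]*W).sum(),(q[k,1]*W).sum())
    print("t",s["time"],"z",s["eef_pos"],"F",s["contact_force"],"needle",ang,"n",k.sum())
    if save: cv2.imwrite(save,cv2.resize(im[170:270,250:350],(600,600),interpolation=cv2.INTER_CUBIC)[:,:,::-1])
needle(sys.argv[1] if len(sys.argv)>1 else None)
E
python3 n.py pics/p1.png
```

```text
t 4.175 z [0.5003 0.0485 0.0487] F [-2.0924 -3.4947  6.5424] needle 0.17878866618062197 n 43
```

View pics/p1.png

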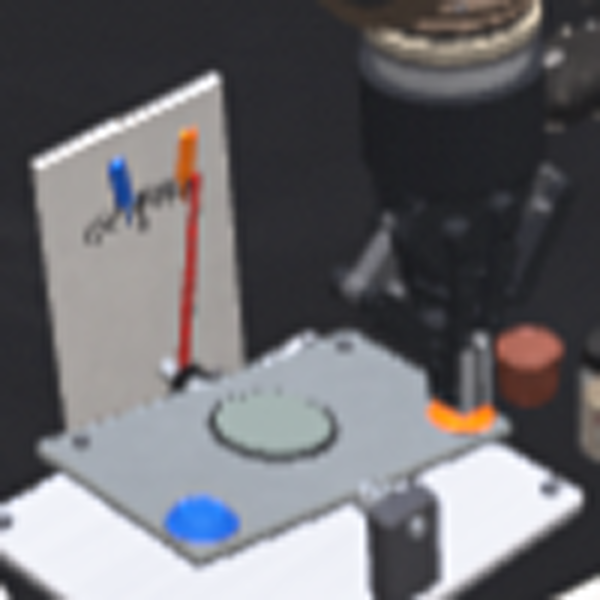

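The needle now reads about 0.18. In the picture its tip at crop (197,178) shows just right of the orange tab at (185,180). The needle stands 11.5 mm in front of the board, so parallax of about 0.08 rad means it is really still about 0.035 rad short of the mark. I'll press about 2.5 mm more and hold.

Call:
{"name": "carry_out", "arguments": {"deltas": [0, 0, 0.0012, 0, 0, 0, 0, 0, 0.0025, 0, 0, 0, 0, 0, 0.0025, 0, 0, 0]}}

```text
time: 4.55
eef_pos: [0.5003, 0.0486, 0.0465]
tcp_rot: [0.994, -0.106, -0.0, 0.001]
contact_force: [-3.3, -2.4, 8.2]
opening: 0.001
finger_force: 3.7
```

```bash
python3 n.py
```

```text
t 4.6 z [0.5003 0.0486 0.0465] F [-3.3222 -2.9512  7.3554] needle 0.21108035686555934 n 43
```

Call:
{"name": "carry_out", "arguments": {"deltas": [0, 0, 0.0002, 0, 0, 0, 0, 0, 0.0002, 0, 0, 0, 0, 0, 0.0002, 0, 0, 0, 0, 0, 0.0002, 0, 0, 0, 0, 0, 0.0002, 0, 0, 0]}}

```text
time: 5.22
eef_pos: [0.5003, 0.0486, 0.0464]
tcp_rot: [0.994, -0.106, -0.0, 0.001]
contact_force: [-3.2, -3.5, 8.3]
opening: 0.002
finger_force: 3.8
```

```bash
python3 n.py pics/p2.png
```

```text
t 5.275 z [0.5003 0.0486 0.0464] F [-3.3365 -2.7674  7.4994] needle 0.21217052314299778 n 43
```

View pics/p2.png

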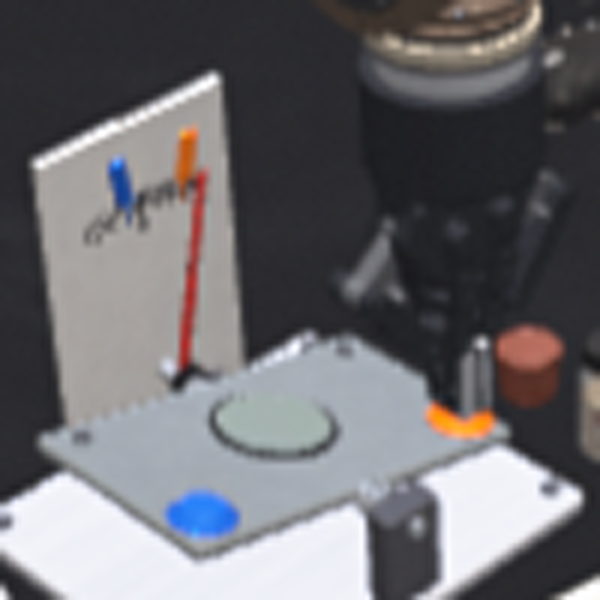

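The needle tip is at crop (203,175) and the orange tab runs from (189,130) to (183,180). I'll check numerically where each should project.

```bash
python3 - <<'E'
from m import *
R,t=mountT(np.load("mount.npy"))
f=lambda x,a,r:(proj("side",R@np.array([x,-r*np.sin(a),.05+r*np.cos(a)])+t)-[250,170])*6
print("tip",[f(.06,a,.1) for a in(0,.2,.21,.22)])
for a in(.2,.21,.22,.23):print(a,"orange tab r=.088,.1,.112",f(.0715,a,.088),f(.0715,a,.1),f(.0715,a,.112))
for a in(-.12,-.13,-.14):print(a,"blue",f(.0715,a,.088),f(.0715,a,.1),f(.0715,a,.112))
E
```

```text
tip [array([160.8888, 181.2412]), array([197.2889, 167.0954]), array([199.0795, 166.6177]), array([200.8659, 166.162 ])]
0.2 orange tab r=.088,.1,.112 [177.7845 183.0163] [179.9077 157.539 ] [182.0553 131.8391]
0.21 orange tab r=.088,.1,.112 [179.3534 182.5918] [181.697  157.0703] [184.0666 131.3298]
0.22 orange tab r=.088,.1,.112 [180.9189 182.1865] [183.4822 156.6236] [186.0729 130.8454]
0.23 orange tab r=.088,.1,.112 [182.4809 181.8002] [185.263  156.1988] [188.074  130.3858]
-0.12 blue [126.8268 206.4705] [121.6523 183.9134] [116.415  161.0569]
-0.13 blue [125.2443 207.5015] [119.8394 185.0821] [114.3681 162.3624]
-0.14 blue [123.6645 208.5496] [118.0294 186.2707] [112.3241 163.6906]
```

Call:
{"name": "carry_out", "arguments": {"deltas": [0, 0, 0, 0, 0, 0, 0, 0, 0, 0, 0, 0, 0, 0, 0, 0, 0, 0]}}

```text
time: 5.65
eef_pos: [0.5003, 0.0486, 0.0464]
tcp_rot: [0.994, -0.106, -0.0, 0.001]
contact_force: [-3.2, -2.4, 7.0]
opening: -0.001
finger_force: 3.8
```

Call:
{"name": "carry_out", "arguments": {"deltas": [0, 0, 0, 0, 0, 0, 0, 0, -0.007, 0, 0, 0, 0, 0, -0.016, 0, 0, 0, 0, 0, -0.035, 0, 0, 0, 0, 0, -0.05, 0, 0, 0]}}

```text
time: 6.28
eef_pos: [0.5, 0.0496, 0.0962]
tcp_rot: [0.994, -0.106, -0.0, -0.0]
contact_force: [0.3, 0.1, -0.2]
opening: 0.003
finger_force: 0.0
```

Call:
{"name": "carry_out", "arguments": {"deltas": [0, 0, 0, 0, 0, 0, 0, 0, 0, 0, 0, 0, 0, 0, 0, 0, 0, 0]}}

```text
time: 6.65
eef_pos: [0.4994, 0.0493, 0.0947]
tcp_rot: [0.994, -0.106, -0.001, -0.0]
contact_force: [0.0, 0.6, -0.2]
opening: 0.0
finger_force: 0.0
```

```bash
python3 n.py; python3 go.py "[.5316,.1928,.075]"
```

```text
t 6.7 z [0.4995 0.0493 0.0948] F [ 0.7426 -0.5494  0.1337] needle -2.276502943569114e-05 n 40
6.7 [0.4995 0.0493 0.0948] [ 0.9776 -0.2106] [ 0.7426 -0.5494  0.1337] 0.002658942967636404 [-0.1041  0.0671  2.0992  0.0001  0.9769  1.6789]
[.5316,.1928,.075] [ 0.0012 -0.147   0.0198]
```

Released and level (needle at 0.000). Now over to the blue pad.

Call:
{"name": "carry_out", "arguments": {"deltas": [0.001, -0.05, 0, 0, 0, 0, 0.001, -0.1, 0, 0, 0, 0, 0.001, -0.147, 0, 0, 0, 0, 0.001, -0.147, 0.005, 0, 0, 0, 0.001, -0.147, 0.015, 0, 0, 0]}}

```text
time: 7.32
eef_pos: [0.5318, 0.1925, 0.0799]
tcp_rot: [0.994, -0.106, -0.0, 0.0]
contact_force: [-0.5, -0.3, 0.1]
opening: 0.001
finger_force: 0.0
```

```bash
python3 n.py pics/p3.png; python3 go.py "[.5316,.1928,.061]"
```

```text
t 7.375 z [0.5305 0.1918 0.078 ] F [-0.3988 -0.395  -0.3328] needle -0.0 n 0
7.375 [0.5305 0.1918 0.078 ] [ 0.9774 -0.2112] [-0.3988 -0.395  -0.3328] 0.0007319594756997468 [ 0.1671  0.2243  1.9566 -0.0003  0.9646  1.9509]
[.5316,.1928,.061] [ 0.0009 -0.0013  0.017 ]
```

View pics/p3.png

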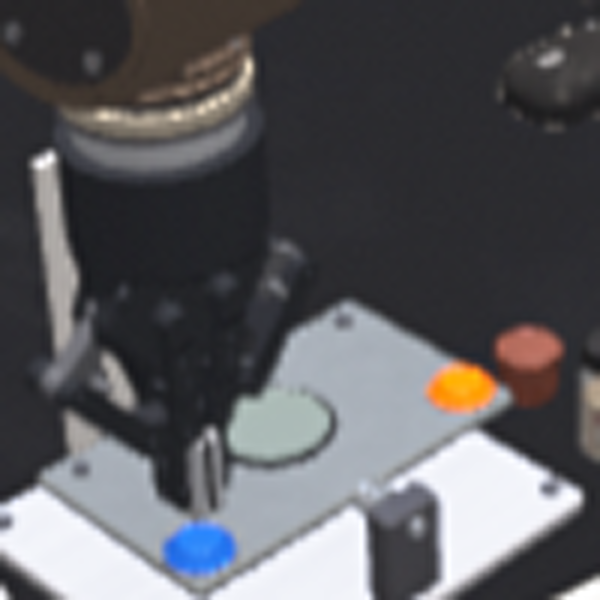

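The gripper now hides the scale in the side view; the fingertip is at crop (195,510), just above the blue pad (200,545). For the angle I'll use the plate geometry calibrated on the orange side, the raised orange pad's height in the side view, and the force.

Call:
{"name": "carry_out", "arguments": {"deltas": [0.0005, -0.001, 0.01, 0, 0, 0, 0.0005, -0.001, 0.018, 0, 0, 0, 0.0005, -0.001, 0.022, 0, 0, 0, 0.0005, -0.001, 0.024, 0, 0, 0, 0.0005, -0.001, 0.024, 0, 0, 0]}}

```text
time: 8.0
eef_pos: [0.5327, 0.1934, 0.0568]
tcp_rot: [0.994, -0.106, -0.0, 0.0]
contact_force: [-2.2, -0.6, 1.8]
opening: 0.003
finger_force: 0.9
```

```bash
cat > b.py <<'E'
from m import *
from scipy.optimize import brentq
R,t=mountT(np.load("mount.npy"))
def pad(im):
    a=im.astype(float);x0,y0,x1,y1=314,218,342,248;w=(a[...,0]-a[...,2])[y0:y1,x0:x1];w=np.clip(w-.35*w.max(),0,None);v,u=np.mgrid[y0:y1,x0:x1]
    return np.array([(u*w).sum(),(v*w).sum()])/w.sum()
def pr(th):
    y,h=-.074,.008;return proj("side",R@np.array([-.04,y*np.cos(th)-h*np.sin(th),.05+h*np.cos(th)+y*np.sin(th)])+t)
im0=cv2.imread("pics/side0.png")[:,:,::-1];c0=pad(im0)
im,_=ctrl.read_camera("side");c=pad(im);dv=(c-c0)[1]
print("shift",c-c0,"theta",brentq(lambda x:(pr(x)-pr(0))[1]-dv,-.4,.4))
tp,_=ctrl.read_camera("top");cv2.imwrite("pics/tb.png",cv2.resize(tp[170:215,240:300],(800,600),interpolation=cv2.INTER_CUBIC)[:,:,::-1])
s=ctrl.get_state();z=s["eef_pos"][2]
print(s["time"],s["eef_pos"],s["contact_force"],"theta(z)",-brentq(lambda x:.05+.011*np.cos(x)-.065*np.sin(x)-.00035-z,-.1,.4))
E
python3 b.py
```

```text
shift [-0.2398 -1.2981] theta -0.061011424216117015
8.1 [0.5329 0.1935 0.0569] [-0.3786 -1.0882  1.2006] theta(z) -0.05672495101585546
```

View pics/tb.png

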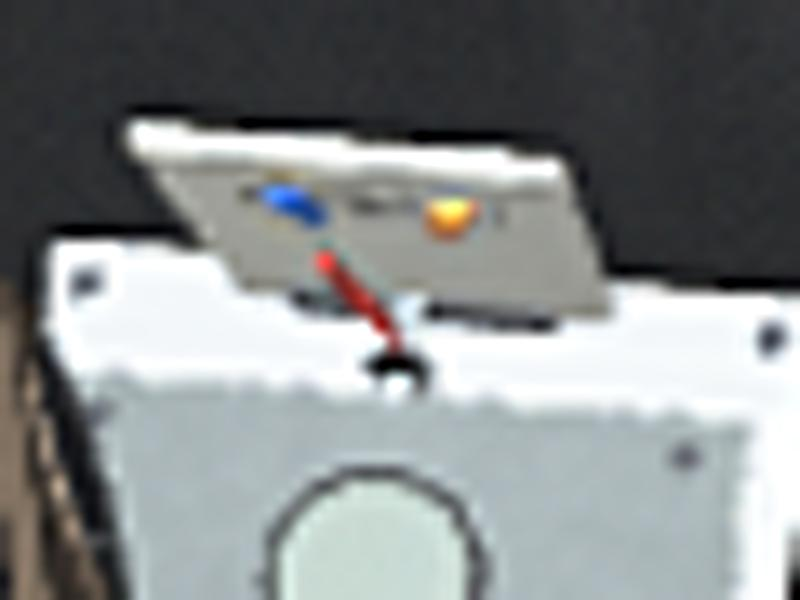

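The top view shows the needle and marks unobstructed: tip at crop (325,258), blue tab at (293,203). Both angle estimates agree at about -0.058. I'll press on towards -0.13.

Call:
{"name": "carry_out", "arguments": {"deltas": [0, 0, 0.0015, 0, 0, 0, 0, 0, 0.003, 0, 0, 0, 0, 0, 0.0042, 0, 0, 0, 0, 0, 0.0042, 0, 0, 0]}}

```text
time: 8.6
eef_pos: [0.533, 0.1938, 0.0526]
tcp_rot: [0.994, -0.106, 0.0, -0.0]
contact_force: [-0.8, 0.1, 5.1]
opening: 0.005
finger_force: 2.0
```

```bash
python3 b.py; python3 - <<'E'
from m import *
R,t=mountT(np.load("mount.npy"))
f=lambda x,a,r:((proj("top",R@np.array([x,-r*np.sin(a),.05+r*np.cos(a)])+t)-[240,170])*13.333+6.2)
for a in(-.06,-.1,-.12,-.13,-.14):print(a,"tip",f(.06,a,.1),"base",f(.06,a,.01),"mark .088/.112",f(.0715,a,.088),f(.0715,a,.112))
print(f(.0715,.218,.1))
E
```

```text
shift [-0.2679 -2.4381] theta -0.11678574023828714
8.7 [0.533  0.1937 0.0527] [-1.5321  0.3062  3.8884] theta(z) -0.12151189739725214
-0.06 tip [312.1635 271.3106] base [383.4496 352.5327] mark .088/.112 [327.7386 235.3507] [307.4636 211.1626]
-0.1 tip [295.355  270.2255] base [381.8825 352.429 ] mark .088/.112 [313.1159 234.4181] [288.4902 209.962 ]
-0.12 tip [287.0163 269.742 ] base [381.1042 352.3822] mark .088/.112 [305.8601 234.0048] [279.0786 209.4319]
-0.13 tip [282.8651 269.5152] base [380.7165 352.3601] mark .088/.112 [302.2477 233.8114] [274.3936 209.1845]
-0.14 tip [278.7267 269.2983] base [380.3299 352.3389] mark .088/.112 [298.6461 233.627 ] [269.7234 208.9489]
[436.4637 235.1062]
```

View pics/tb.png

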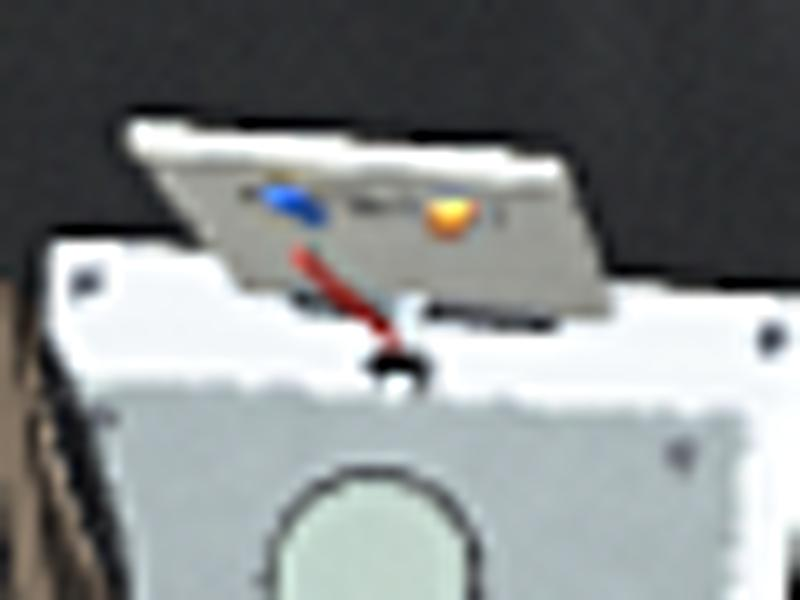

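Needle tip at crop (297,252), blue tab centre at (294,205). Allowing for parallax, the needle is at about -0.12 and the mark at about -0.135, so I'll press 1 mm more and hold.

Call:
{"name": "carry_out", "arguments": {"deltas": [0, 0, 0.001, 0, 0, 0, 0, 0, 0.001, 0, 0, 0, 0, 0, 0.001, 0, 0, 0, 0, 0, 0.001, 0, 0, 0]}}

```text
time: 9.2
eef_pos: [0.533, 0.1937, 0.0516]
tcp_rot: [0.994, -0.106, 0.0, -0.0]
contact_force: [-0.4, 0.9, 5.7]
opening: 0.001
finger_force: 2.4
```

```bash
python3 b.py
```

```text
shift [-0.3813 -2.6902] theta -0.12944010136190487
9.3 [0.533  0.1937 0.0516] [-0.3464  1.0394  4.7667] theta(z) -0.1381820717071771
```

Call:
{"name": "carry_out", "arguments": {"deltas": [0, 0, 0, 0, 0, 0, 0, 0, 0, 0, 0, 0, 0, 0, 0, 0, 0, 0, 0, 0, 0, 0, 0, 0, 0, 0, 0, 0, 0, 0]}}

```text
time: 9.93
eef_pos: [0.5329, 0.1937, 0.0516]
tcp_rot: [0.994, -0.106, 0.0, -0.0]
contact_force: [-0.5, 3.1, 5.0]
opening: 0.001
finger_force: 2.5
```

Call:
{"name": "carry_out", "arguments": {"deltas": [0, 0, 0, 0, 0, 0, 0, 0, 0, 0, 0, 0]}}

```text
time: 10.18
eef_pos: [0.5329, 0.1937, 0.0515]
tcp_rot: [0.994, -0.106, 0.0, -0.0]
contact_force: [0.8, 1.3, 4.1]
opening: -0.001
finger_force: 2.5
```

Call:
{"name": "carry_out", "arguments": {"deltas": [0, 0, -0.004, 0, 0, 0, 0, 0, -0.01, 0, 0, 0, 0, 0, -0.025, 0, 0, 0, 0, 0, -0.06, 0, 0, 0, 0, 0, -0.1, 0, 0, 0]}}

```text
time: 10.8
eef_pos: [0.5316, 0.1931, 0.1518]
tcp_rot: [0.994, -0.106, -0.001, 0.001]
contact_force: [0.8, 0.5, 0.4]
opening: 0.002
finger_force: 0.0
```

Call:
{"name": "carry_out", "arguments": {"deltas": [0, 0, -0.03, 0, 0, 0, 0, 0.06, -0.05, 0, 0, 0, 0, 0.12, -0.05, 0, 0, 0, 0, 0.18, -0.05, 0, 0, 0, 0, 0.24, -0.05, 0, 0, 0]}}

```text
time: 11.42
eef_pos: [0.481, -0.0427, 0.202]
tcp_rot: [0.994, -0.106, -0.0, 0.0]
contact_force: [0.3, -0.9, -0.3]
opening: -0.002
finger_force: 0.0
```

```bash
python3 n.py pics/end.png; python3 b.py
```

```text
t 11.475 z [ 0.48   -0.0486  0.2018] F [ 1.2824 -3.0758 -0.7148] needle -0.006199334169955199 n 41
shift [ 0.0179 -0.0308] theta -0.001419661873819383Traceback (most recent call last):
  File "b.py", line 14, in <module>
    print(s["time"],s["eef_pos"],s["contact_force"],"theta(z)",-brentq(lambda x:.05+.011*np.cos(x)-.065*np.sin(x)-.00035-z,-.1,.4))
                                                                ~~~~~~^^^^^^^^^^^^^^^^^^^^^^^^^^^^^^^^^^^^^^^^^^^^^^^^^^^^^^^^^^^^
    r = _zeros._brentq(f, a, b, xtol, rtol, maxiter, args, full_output, disp)
ValueError: f(a) and f(b) must have different signs
```

View pics/end.png

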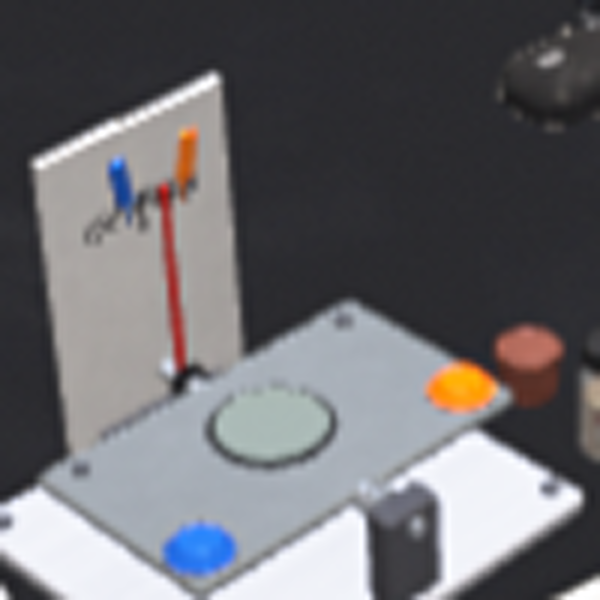

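The plate is released and level (needle tip at crop (165,187), the level position), and the bench is undisturbed. Signing off.

```bash
python3 -c "
from plant import ctrl;print(ctrl.sign_off())"
```

```text
the job is handed in; nothing more can be done
None
```

I pressed the orange pad (needle at about 0.216 rad, mark about 0.218), then the blue pad (about -0.135, mark about -0.132 to -0.14, partly inferred because the gripper hid the scale in the side view); each was held for over a second and sprang back to level, and I signed off at about 11.6 s with the arm clear.

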